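# Load the next glass filter from a spring-fed magazine onto the stage

### The arm

A 6-joint arm with a two-finger parallel gripper is mounted at the origin on a cart in front of the work surface, level with it; the furniture and walls round the work are solid. World frame = base frame: x ahead of the robot, y to its left, z up, the work surface at z = 0. Lengths are in m, angles in rad, forces in N, time in s.
With the tool pointing down it reaches from about 0.325 to 0.85 m from the base axis. Payload 15.5 kg.
Tool frame: the origin (TCP) lies midway between the tips of the shut fingers; the grasp point (between the pads) lies 19 mm behind it; z points along the fingers, y is the line along which they close (so a half turn about z gives the same grasp; the last joint's range is limited). The gripper opens to 91 mm and grips with 3 to 60 N. Pads are 32 mm wide; open, the fingers measure 118 mm over their backs; the gripper's body (76 mm by 178 mm) begins 60 mm behind the grasp point.
Start: joints at [1.058, 0.494, 1.345, -0, 1.302, -0.096], TCP at [0.254, 0.571, 0.214] pointing down, gripper open.
Joint ranges: [-2.91, 2.91], [-0.82, 2.16], [0.22, 2.67], [-1.22, 4.37], [0.12, 2.79], [-3.08, 3.08]. Speed limits (rad/s): [1.89, 1.89, 2.57, 3.01, 3.01, 3.01].

### API

Orientations are given as a unit quaternion [w, x, y, z].
In Python, from bench import r gives the robot as it stands. The module is installed in compiled form; this text tells all that it offers.
- The arm moves only by the shell command python3 -m creep 'ROWS' [OPENING] [FORCE]. ROWS is a JSON object of lists of equal length, an entry for each row: "slide": the shift along the tool's x, y, z in m, a list of three; "turn": the turn, a rotation vector about the tool's x, y, z in rad, a list of three. A call has 1 to 12 rows; each row shifts and turns the commanded pose from where the row before left it, along the tool's axes as they then stand; what a row does not reach is not made up. A row lasts 1/12 s, in which the tool goes at most 41.7 mm and 7.16 degrees, less where a joint would pass 70% of its speed; a pose out of reach is approached as far as the arm can. A call with a gripper value outside its range is refused whole. OPENING is the finger opening in m, from 0 to 0.0912, set as the call begins (- or left out, the last holds). The fingers move at their own pace and stop on an object; FORCE is the grip in N (left out, the last holds). Time passes only in rows, so rows that do not move let the fingers close. It gives the time, the measured TCP pose, the force, the opening and the grip force at its end, in the units of the state.
- r.read_state(): the state, without advancing time (a new reading comes with each control period).
- r.snapshot(name): name is "scene" or "top"; returns a dict with "color" (480x640x3 uint8, red, green, blue), "camera_matrix" (3x3 intrinsics, pixels), "position" and "rotation" of the camera in the world. Camera axes: x right, y up, looking along -z (the intrinsics and any distortion apply to the point x, -y, -z); pixel columns grow to the right and rows downward; lengths in m; the calibration is good to about 2 mm. A picture is of the moment at which its call begins. There is no depth.
- r.hand_in(): hands the job in; it is judged then, once.
Trained networks look in a picture, given as the dict that the camera call returned (one of the last four; its "shot" number tells which), for a name from the list of things; names that differ only in an ending like _2 or _b are one class to them, and where a whole thing is asked for, a point or a joint stands for the part that bears it (a point fixed in the world has none). Each returns a list of dicts, best first, with "score" (0 to 1); they miss things now and then, are a little off and sometimes report something else, mostly with a low value. They report only what shows in the picture. A call takes as long as a camera call. They do not tell look-alikes from the thing itself.
- r.find_in(picture, thing): "rect" ([left, top, width, height] in pixels, round what is visible of it).
- r.cut_out(picture, thing): "mask" (480x640 bool, what is visible of it) and "rect" ([left, top, width, height] in pixels, round what is visible of it).
- r.landmark_of(picture, thing): "location" ([row, column] in pixels: a listed point, or the origin of a listed thing).
The state is a dict: "t": time; "q": joint angles; "dq": joint speeds; "effort": joint torques, N m; "tcp_pos": TCP position; "orientation": TCP orientation; "wrist_force": force on the tool from outside, world axes, zero at the start; "torque": the same for the moment, N m; "opening": finger opening in m; "grip_force": force on a finger pad.
Only numpy, scipy, OpenCV 4.12 (cv2) and the standard library are available. Lean on these libraries where they do the work, as an engineer would, in place of code of your own. Each camera call takes 0.05 s, during which the arm holds its last target. There are 200 camera calls.

### The job

Load the next glass filter plate: draw the brass keeper bolt fully out, slide the top plate off the stack through the mouth of the magazine and across onto the stage until it is fully home against the end stop, then push the bolt fully back in behind it. Slide the plate, do not lift it, press on the glass only gently (never more than 30 N), and leave the other plates in the magazine and the things round about where they are.

Things in the scene. Friction and masses are not known exactly. Their poses are not given: they have to be found in the camera images.
- top_plate_centre (a point): Centre of the top glass plate (loose, amber, 60 x 60 x 6 mm, 54 g), the one to move; z up, x and y along its edges. At the start its upper face, 3 mm above this point, is open to a fingertip from above between the lips.
- second_plate_centre (a point): Centre of the second plate, the same kind, directly under the top one. It rises by 6 mm into the top place once the top plate has left; that is as it should be.
- third_plate_centre (a point): Centre of the third plate, the same kind, under the second.
- loader: Plate loader fixed to the bench: dark breadboard 180 x 114 x 10 mm with a black magazine at one half and an aluminium stage at the other. Origin on the bench under the magazine's mouth, midway across; x runs from the magazine to the stage (the way the plate slides), y across towards the bolt's knob, z up. Glass slides on glass and metal with friction 0.12 to 0.18; fingertips hold it better.
- magazine (a point): Place of the top plate's centre in the magazine (x -31, z 38.5 mm in the loader's frame, axes as the loader's). Walls with 1 mm play; a lip 5 mm wide over each of the two side edges stops lifting, 52 mm are open between them, lip tops 44.5 mm above the bench. A spring presses the stack up against the lips with about 4.5 N; pushed down harder, it sinks about 1 mm per 0.6 N.
- mouth (a point): Middle of the sill under the magazine's open mouth, above the loader's origin: 34 mm above the bench, 1.5 mm below the top plate's underside. A plate pressed down more than that in the magazine catches on the sill. The stage beyond stands 1.3 to 2.8 mm lower than the sill, so the plate tips a little as it crosses, drops flat when its tail leaves the magazine, and is then carried rigidly.
- seat (a point): Place of the plate's centre when fully home, over the round white window (x 48 mm in the loader's frame, axes as the loader's), 79 mm along from its start; 3 mm above the aluminium stage. The nest has rails 62 mm apart and 5 mm high with flared mouths and an end stop, 8 mm high, 30 mm beyond this point.
- plunger_nose (a point): Tip of the brass spring plunger (round nose, radius 8 mm) in the rail on the +y side, 20 mm beyond the seat along x. It stands about 2 mm into the plate's way and holds the plate lightly (about 1 N) against the other rail, so the last 15 mm of the slide start with a small bump and need a firmer push (2 to 3 N along the slide) than the sliding before.
- bolt (a joint): Travel of the keeper bolt in m: 0 fully in (its brass bar 8 x 7 mm lies across the mouth and blocks the top plate), 0.038 fully out. It slides along the loader's +y with about 1.5 N of friction and stays where it is left.
- bolt_knob (a point): Middle of the bolt's upright black knob, 12 mm in diameter; the knob's body reaches 9 mm above and below this point and stands 5 mm above the bar, 84 mm from the loader's middle along y (plus the bolt's travel), with at least 20 mm free all round and 40 mm along the loader's x, save for the bar under it.
- dropper_bottle: White bottle with a red nozzle, 32 mm wide, 95 mm high, standing loose; origin under its middle. Leave it alone.
- tissue_box: White packet of lens tissue, 50 x 72 x 28 mm, loose; origin under its middle. Leave it alone.
- optic_box_1: Clear flat optics box, 63 x 64 x 18 mm, loose; origin under its middle. Leave it alone.
Mind the look-alikes: they are no part of the job. Leave any grey or turquoise look-alike of the part that bears top_plate_centre alone.

How it is judged:
On the way, in this order (a step that is already met when the one before it is completed fails the run):
1. the bolt is drawn fully out while the top plate is still in the magazine (value of joint bolt above 0.034 m and horizontal distance between top_plate_centre and magazine below 0.006 m), for 0.2 s.
2. the top plate lies flat on the stage, fully home against the end stop (x of top_plate_centre in the frame of seat between -0.003 and 0.003 m and y of top_plate_centre in the frame of seat between -0.003 and 0.003 m and z of top_plate_centre in the frame of seat between -0.0015 and 0.0015 m), for 0.2 s.
At the end, for the whole second after the job is handed in: The top plate lies flat on the stage, its centre within 3 mm of the seat along, across and within 1.5 mm in height (against the end stop), at rest; the bolt is in to within 4 mm; the second and third plates are still in the magazine, centred within 5 mm (all of step 2 and value of joint bolt below 0.004 m and linear speed of top_plate below 0.01 m/s and horizontal distance between each of second_plate_centre, third_plate_centre and magazine below 0.005 m); the robot touches nothing.
It fails at once if a finger or the gripper bears on a glass plate with more than 30 N (contact force between any of the fingers, the arm and top_plate above 30 N or contact force between any of the fingers, the arm and second_plate above 30 N or contact force between any of the fingers, the arm and third_plate above 30 N).
It fails at once if the top plate is lifted (more than 10 mm above its height in the magazine) (z of top_plate_centre in the frame of magazine above 0.01 m).
It fails at once if the second or third plate is dragged out of place by more than 8 mm (horizontal distance between any of second_plate_centre, third_plate_centre and magazine above 0.008 m).
It fails at once if the bottle, the tissue packet or the clear box is moved by more than 20 mm (distance of any of dropper_bottle, tissue_box, optic_box_1 from where it was at the start of the episode above 0.02 m).
It also fails if it takes over 72 s, if anything falls off the work surface, if the arm or the gripper's body presses on something with over 40 N, if the wrist force passes 120 N, or if a joint passes its speed limit or range.

## Working session

There is one attempt and no reset: what is moved stays moved. The work goes in short steps, Python scripts to look and compute and a shell command to move; the robot and the scene stay as the last step left them, time stands still between calls to the robot, and variables do not carry over. Pictures are saved under pics/ and viewed, at most 10 in all, crops included, and the job is handed in when it is done.

```bash
mkdir -p pics
cat > h.py <<'E'
import numpy as np, cv2
from bench import r
def ray(p,row,col):
    K=np.array(p["camera_matrix"]);d=np.linalg.inv(K)@[col,row,1]
    d=np.array([d[0],-d[1],-d[2]]);return np.array(p["position"]),np.array(p["rotation"])@d
def onz(p,rc,z):
    o,d=ray(p,*rc);return o+d*(z-o[2])/d[2]
def proj(p,X):
    c=np.array(p["rotation"]).T@(np.array(X)-p["position"]);v=np.array(p["camera_matrix"])@[c[0],-c[1],-c[2]]
    return v[:2]/v[2]
def tri(a,b):
    (o1,d1),(o2,d2)=a,b
    A=np.c_[d1,-d2];s=np.linalg.lstsq(A,o2-o1,rcond=None)[0]
    x,y=o1+s[0]*d1,o2+s[1]*d2;return (x+y)/2,np.linalg.norm(x-y)
E
python3 - <<'E'
from h import *
s=r.read_state();print(s)
P={n:r.snapshot(n) for n in("scene","top")}
for n in P:
    p=P[n];cv2.imwrite(f"pics/{n}0.png",p["color"][:,:,::-1]);print(n,p["position"],p["rotation"],p["camera_matrix"],[k for k in p])
for th in["top_plate_centre","loader","magazine","mouth","seat","plunger_nose","bolt_knob","dropper_bottle","tissue_box","optic_box_1"]:
    L={}
    for n in P:
        L[n]=r.landmark_of(P[n],th);print(th,n,[(np.round(l["location"],1).tolist(),round(l["score"],2)) for l in L[n][:3]])
    if L["scene"] and L["top"]:
        print("   ",*tri(ray(P["scene"],*L["scene"][0]["location"]),ray(P["top"],*L["top"][0]["location"])))
E
```

```text
{'t': 0.0, 'q': array([ 1.05752953e+00,  4.94202034e-01,  1.34613760e+00,  3.55531232e-05,
        1.30252133e+00, -9.54977501e-02]), 'dq': array([-0.00018043, -0.00024131, -0.00199029, -0.00197761,  0.00121158,
       -0.00017585]), 'effort': array([-6.75981173e-04, -8.78818917e+01, -3.81852043e+01,  7.07622268e-02,
        5.33198006e-02, -1.03371663e-04]), 'tcp_pos': array([0.25336791, 0.57091165, 0.21332437]), 'orientation': array([-2.06408218e-04,  2.07373378e-01,  9.78261662e-01, -5.99866751e-04]), 'wrist_force': array([0.50266338, 0.6204503 , 0.07110139]), 'torque': array([-0.0452936 ,  0.05632725,  0.04237172]), 'grip_force': 0.0, 'opening': 0.09120421736410497}
scene [ 0.18854048 -0.3381077   0.67851253] [ 0.88711266  0.36902977 -0.09643693 -0.25990012] [[478.89514286   0.         317.50630873]
 [  0.         478.89514286 239.12080775]
 [  0.           0.           1.        ]] ['color', 'camera_matrix', 'position', 'rotation', 'shot']
top [0.38184216 0.18121611 1.06147225] [ 0.71432097  0.04890699 -0.03710831 -0.69712024] [[522.94952776   0.         324.06963956]
 [  0.         522.94952776 236.14123257]
 [  0.           0.           1.        ]] ['color', 'camera_matrix', 'position', 'rotation', 'shot']
top_plate_centre scene [([366.8, 364.2], 0.95), ([237.0, 270.1], 0.88), ([304.0, 385.9], 0.64)]
top_plate_centre top [([264.3, 287.5], 0.9), ([271.7, 447.0], 0.89), ([220.0, 404.4], 0.6)]Traceback (most recent call last):
  File "<stdin>", line 11, in <module>
  File "h.py", line 5, in ray
    d=np.array([d[0],-d[1],-d[2]]);return np.array(p["position"]),np.array(p["rotation"])@d
                                                                  ~~~~~~~~~~~~~~~~~~~~~~~^~
ValueError: matmul: Input operand 1 has a mismatch in its core dimension 0, with gufunc signature (n?,k),(k,m?)->(n?,m?) (size 3 is different from 4)
```

Rotation is a quaternion.

```bash
cat >> h.py <<'E'
from scipy.spatial.transform import Rotation as Ro
_s=r.snapshot
def snap(n):
    p=dict(_s(n));q=np.array(p["rotation"]);p["raw"]=None
    p["rotation"]=Ro.from_quat(np.r_[q[1:],q[0]]).as_matrix();return p
E
python3 - <<'E'
from h import *
P={};R={}
for n in("scene","top"):
    R[n]=r.snapshot(n);q=np.array(R[n]["rotation"]);P[n]=dict(R[n],rotation=Ro.from_quat(np.r_[q[1:],q[0]]).as_matrix())
for th in["top_plate_centre","loader","magazine","mouth","seat","plunger_nose","bolt_knob","dropper_bottle","tissue_box","optic_box_1"]:
    L={n:r.landmark_of(R[n],th) for n in P}
    for n in P: print(th,n,[(np.round(l["location"],1).tolist(),round(l["score"],2)) for l in L[n][:3]])
    if th!="top_plate_centre" and L["scene"] and L["top"]:
        print("   ",*tri(ray(P["scene"],*L["scene"][0]["location"]),ray(P["top"],*L["top"][0]["location"])))
E
```

```text
top_plate_centre scene [([369.0, 363.6], 0.96), ([234.5, 270.5], 0.77), ([302.8, 385.7], 0.73)]
top_plate_centre top [([270.9, 447.2], 0.96), ([219.5, 408.2], 0.81), ([263.2, 282.4], 0.67)]
loader scene [([256.3, 290.0], 0.7), ([236.0, 275.2], 0.21)]
loader top [([257.7, 301.0], 0.91)]
    [ 0.47067671  0.24625819 -0.01790764] 0.006710891355483068
magazine scene [([198.7, 264.0], 0.56), ([239.4, 275.7], 0.55)]
magazine top [([260.7, 284.7], 0.91), ([257.2, 300.5], 0.71)]
    [0.44741534 0.26859985 0.12783648] 0.005357349834244664
mouth scene [([243.6, 285.8], 0.75)]
mouth top [([253.9, 298.4], 0.75), ([274.2, 382.1], 0.49)]
    [0.47156608 0.25145028 0.01425633] 0.002131831325324294
seat scene [([249.5, 305.0], 0.7)]
seat top [([241.7, 321.7], 0.56), ([212.3, 282.0], 0.18)]
    [0.49266604 0.20640318 0.02606801] 0.009411417956458792
plunger_nose scene [([241.6, 327.7], 0.56)]
plunger_nose top [([225.7, 326.5], 0.59)]
    [0.52937295 0.19513455 0.03473654] 0.002578037839386652
bolt_knob scene []
bolt_knob top [([242.3, 323.4], 0.63), ([212.2, 280.1], 0.61)]
dropper_bottle scene [([186.7, 306.8], 0.79)]
dropper_bottle top [([190.6, 232.2], 0.61)]
    [0.60250272 0.39284835 0.00136517] 0.0015135520195044484
tissue_box scene [([316.7, 313.4], 0.59)]
tissue_box top [([274.6, 379.0], 0.81)]
    [ 0.43390695  0.08786425 -0.00589269] 0.0045276875675378135
optic_box_1 scene [([197.5, 261.9], 0.91)]
optic_box_1 top [([239.4, 221.7], 0.89)]
    [0.49905443 0.40867347 0.00720857] 6.244170176980987e-05
```

View pics/scene0.png

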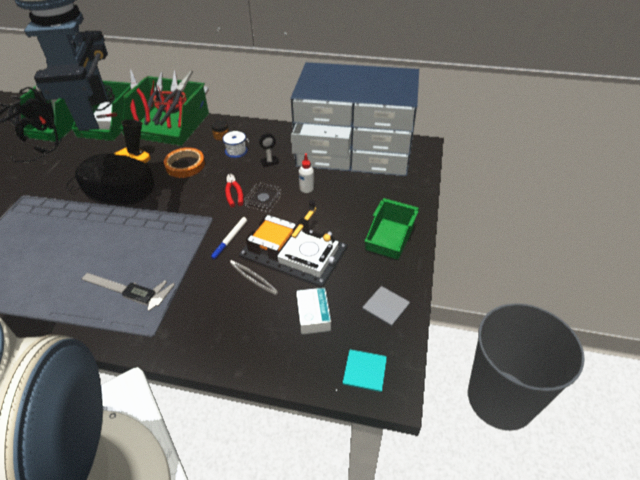

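View pics/top0.png

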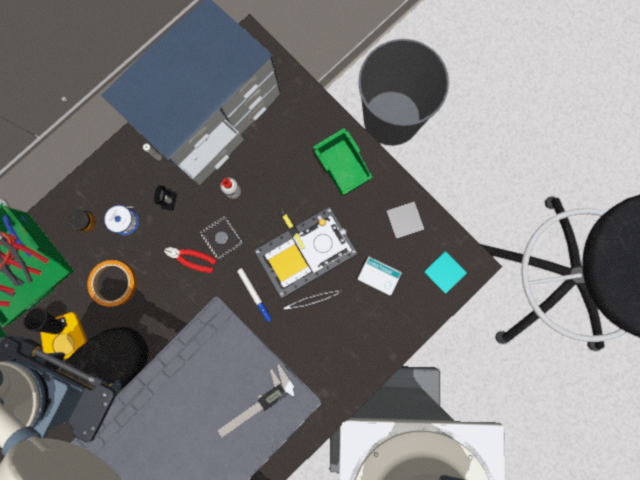

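The amber plate in the magazine is at scene (270,234) and top (287,264), and it fits the description. The look-alikes, grey at scene (386,304) and turquoise at scene (365,370), lie loose on the bench. I'll confirm in an enlarged crop.

Run:
```python
import cv2,numpy as np
a=cv2.imread("pics/scene0.png")[195:285,235:355];b=cv2.imread("pics/top0.png")[200:305,245:365]
a=cv2.resize(a,None,fx=5,fy=5,interpolation=cv2.INTER_CUBIC)[:,:400*2];b=cv2.resize(b,None,fx=5,fy=5,interpolation=cv2.INTER_CUBIC)
cv2.imwrite("pics/ca.png",a);cv2.imwrite("pics/cb.png",b)
```

```text
(no output)
```

View pics/ca.png

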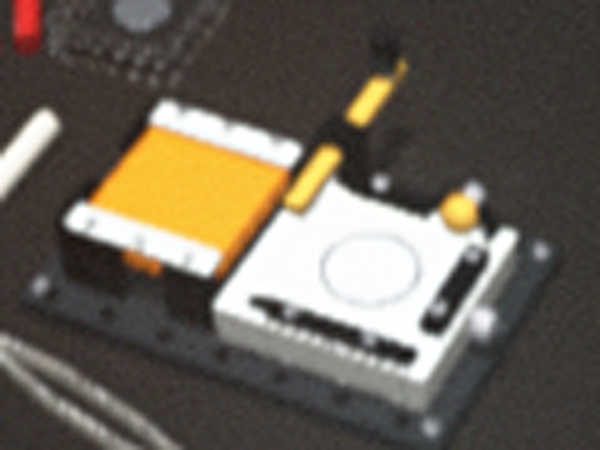

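View pics/cb.png

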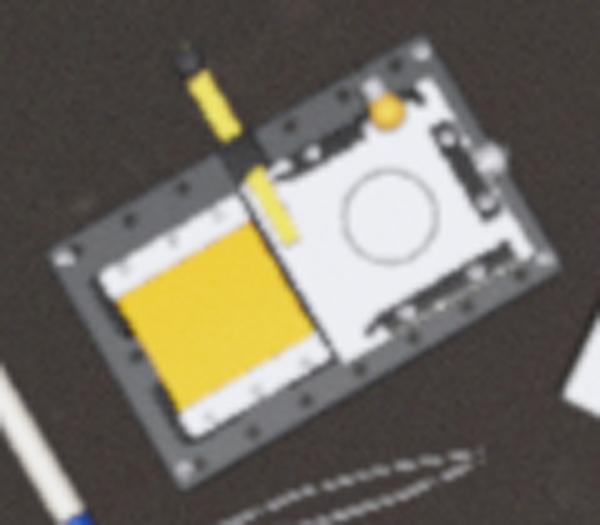

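Both crops confirm it: the amber plate in the magazine is the one meant, with the brass bar across the mouth. In the crops the knob is at about (385,42) in scene and (187,57) in top. Next I'll fit the loader pose from these points.

```bash
cat > fit.py <<'E'
from h import *
from scipy.optimize import least_squares
P={n:snap(n) for n in("scene","top")}
off={"scene":(235,195),"top":(245,200)}
am=lambda x,y:(x,y,.0425)
obs=[("top",(422,38),"B",(1,1)),("top",(560,268),"B",(1,-1)),("top",(182,488),"B",(-1,-1)),("top",(50,255),"B",(-1,1)),
("top",(252,222),"A",(-.001,.026)),("top",(318,332),"A",(-.001,-.026)),("top",(182,412),"A",(-.061,-.026)),("top",(118,298),"A",(-.061,.026)),
("top",(390,217),"W",0),("top",(187,57),"K",0),
("scene",(555,248),"B",(1,1)),("scene",(435,440),"B",(1,-1)),("scene",(25,298),"B",(-1,-1)),
("scene",(150,130),"A",(-.061,.026)),("scene",(288,172),"A",(-.001,.026)),("scene",(95,200),"A",(-.061,-.026)),("scene",(220,270),"A",(-.001,-.026)),
("scene",(370,270),"W",0),("scene",(385,42),"K",0)]
def W(v,X):
    c,s=np.cos(v[2]),np.sin(v[2]);return np.array([v[0]+c*X[0]-s*X[1],v[1]+s*X[0]+c*X[1],X[2]])
def res(v):
    o=[]
    for n,c,k,a in obs:
        X={"B":lambda:(v[3]+.09*a[0],.057*a[1],.01),"A":lambda:(*a,.0425),"W":lambda:(.048,0,.032),"K":lambda:(v[4],.084,.045)}[k]()
        d={"scene":v[5:7],"top":v[7:9]}[n]
        px=np.array(off[n])+(np.array(c)+.5)/5-.5
        o+=list(proj(P[n],W(v,X)+np.r_[d,0])-px)
    return np.array(o+list(np.array(v[5:9])/.002))
s=least_squares(res,[.47,.25,-1,.01,.004,0,0,0,0],loss="soft_l1")
v=s.x
if __name__=="__main__":
    print(np.round(v,4),np.degrees(v[2]));print(np.round(res(v)[:-4].reshape(-1,2),1).tolist())
    for n,X in dict(mag=(-.031,0,.0385),mouth=(0,0,.034),seat=(.048,0,.035),knob=(v[4],.084,.0375)).items(): print(n,W(v,X))
E
python3 fit.py
```

```text
[ 4.6980e-01  2.4350e-01 -1.0076e+00  9.0000e-03  1.0100e-02 -3.0000e-04
 -2.0000e-04  3.0000e-04  2.0000e-04] -57.73253453790251
[[0.7, -0.6], [2.2, 1.2], [0.7, 3.3], [-1.2, 1.2], [-1.0, -1.1], [-0.7, -0.4], [-0.0, -0.5], [-0.6, -0.6], [-0.2, -1.0], [1.9, 3.8], [0.7, -0.3], [-0.3, 2.7], [-3.3, 0.7], [0.8, -2.1], [0.2, -1.7], [-1.9, 0.9], [0.8, -3.7], [0.9, -1.1], [-0.8, 6.5]]
mag [0.45323765 0.26969758 0.0385    ]
mouth [0.46978769 0.24348506 0.034     ]
seat [0.49541356 0.20289794 0.035     ]
knob [0.54618714 0.27982201 0.0375    ]
```

```bash
sed -i 's/(v\[3\]+.09\*a\[0\],.057\*a\[1\],.01)/(v[3]+v[9]*.09*a[0],v[9]*.057*a[1],.01)/; s/(v\[4\],.084,.045)/(v[4],v[10],v[11])/; s/\[.47,.25,-1,.01,.004,0,0,0,0\]/[.47,.25,-1,.01,.004,0,0,0,0,1,.084,.04]/; s/knob=(v\[4\],.084,.0375)/knob=(v[4],v[10],v[11])/; s/res(v)\[:-4\]/res(v)[:-4]/' fit.py; python3 fit.py
```

```text
[ 4.6960e-01  2.4320e-01 -1.0045e+00  1.0400e-02  1.0500e-02 -4.0000e-04
 -6.0000e-04  4.0000e-04  6.0000e-04  9.6230e-01  8.9400e-02  5.8700e-02] -57.55467584434313
[[0.3, 0.8], [0.7, 0.7], [2.3, 1.3], [1.3, 1.0], [-1.0, -1.1], [-0.7, -0.4], [0.0, -0.5], [-0.6, -0.5], [-0.3, -1.0], [-0.1, 0.3], [-0.6, 0.3], [-0.6, 1.8], [-0.5, 1.1], [0.7, -1.8], [0.2, -1.5], [-2.0, 1.3], [0.9, -3.4], [1.0, -0.8], [0.3, -0.1]]
mag [0.45296979 0.26934581 0.0385    ]
mouth [0.46960112 0.24318479 0.034     ]
seat [0.49535285 0.20267741 0.035     ]
knob [0.5506366  0.28230019 0.05872159]
```

```bash
python3 -m creep '{"slide":[[0,0,0],[0,0,0],[0,0,0],[0,0,0],[0,0,0],[-0.025,0.006,0],[-0.025,0.006,0],[-0.025,0.006,0],[-0.025,0.006,0],[-0.025,0.006,0],[-0.025,0.006,0],[-0.025,0.006,0]],"turn":[[0,0,0.1173],[0,0,0.1173],[0,0,0.1173],[0,0,0.1173],[0,0,0.1173],[0,0,0],[0,0,0],[0,0,0],[0,0,0],[0,0,0],[0,0,0],[0,0,0]]}' 0.045 20
```

```text
t: 2.5
tcp_pos: [0.3838, 0.4452, 0.214]
orientation: [0.0, 0.481, 0.877, 0.0]
wrist_force: [0.4, 0.2, 1.0]
opening: 0.045
grip_force: 0.0
```

```bash
cat > rel.py <<'E'
# pose of the TCP in the loader frame, mm
from h import *
import json,os
v=json.load(open("v.json"))
def L(p):
    c,s=np.cos(v[2]),np.sin(v[2]);d=np.array(p[:2])-v[:2];return np.round(1000*np.array([c*d[0]+s*d[1],-s*d[0]+c*d[1],p[2]]),1)
def st():
    s=r.read_state();q=s["orientation"];R=Ro.from_quat(np.r_[q[1:],q[0]]).as_matrix()
    print("t",round(s["t"],2),"TCP loader",L(s["tcp_pos"]),"toolx deg",np.degrees(np.arctan2(R[1,0],R[0,0])),"tilt",R[:2,2].round(4),"f",s["wrist_force"].round(1),"op",round(s["opening"],4),"grip",round(s["grip_force"],1))
if __name__=="__main__": st()
E
python3 -c "
from fit import v;import json;json.dump(list(v),open('v.json','w'))"; python3 rel.py
```

```text
t 2.6 TCP loader [-214.6   36.6  214. ] toolx deg 122.30365010982064 tilt [ 0.0007 -0.0005] f [-1.  -0.6 -0.3] op 0.0447 grip 0.0
```

```bash
python3 -m creep '{"slide":[[-0.025,0.0056,0],[-0.025,0.0056,0],[-0.025,0.0056,0],[-0.025,0.0056,0],[-0.025,0.0056,0],[-0.025,0.0056,0],[-0.025,0.0056,0.01],[-0.025,0.0056,0.02],[-0.025,0.0056,0.02],[0,0,0.02],[0,0,0.02],[0,0,0]],"turn":[[0,0,0.003],[0,0,0],[0,0,0],[0,0,0],[0,0,0],[0,0,0],[0,0,0],[0,0,0],[0,0,0],[0,0,0],[0,0,0],[0,0,0]]}'
python3 rel.py
python3 - <<'E'
from h import *
a=r.snapshot("scene")["color"][:,:,::-1];b=r.snapshot("top")["color"][:,:,::-1]
f=lambda im:cv2.resize(im,(400,400),interpolation=cv2.INTER_CUBIC)
cv2.imwrite("pics/c2.png",np.hstack([f(a[160:260,260:360]),f(b[170:270,240:340])]))
E
```

```text
t: 3.6
tcp_pos: [0.544, 0.2821, 0.1204]
orientation: [-0.002, 0.483, 0.876, -0.002]
wrist_force: [-0.2, -0.3, -1.6]
opening: 0.0451
grip_force: 0.0
t 3.6 TCP loader [  7.1  83.7 120.4] toolx deg 122.25015680259948 tilt [-0.0051 -0.0019] f [-0.2 -0.3 -1.6] op 0.0451 grip 0.0
```

View pics/c2.png

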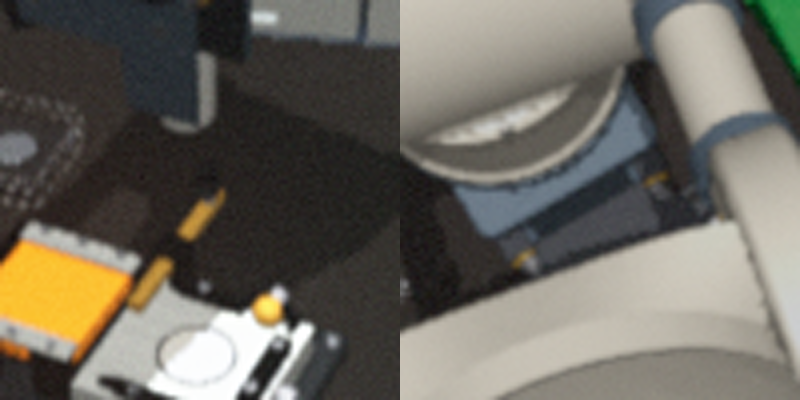

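```bash
python3 rel.py
python3 - <<'E'
from h import *
import json;v=json.load(open("v.json"))
p=snap("scene")
def W(X):
    c,s=np.cos(v[2]),np.sin(v[2]);return np.array([v[0]+c*X[0]-s*X[1],v[1]+s*X[0]+c*X[1],X[2]])
cr=lambda X:((proj(p,X)-[260,160])*4).round(0)
s=r.read_state();print("tcp",cr(s["tcp_pos"]))
for X in [(5,0,38),(5,84,38),(5,84,46),(5,84,55),(5,84,64),(10,89,55),(-1,-26,41.5),(-1,26,42),(48,0,32),(5,38,38),(5,60,38)]: print(X,cr(W(np.array(X)/1000)))
E
```

```text
t 3.7 TCP loader [  6.9  85.4 123.9] toolx deg 122.3055181424206 tilt [-0.0011 -0.0003] f [0.7 0.4 0.2] op 0.0446 grip 0.0
tcp [194.  66.]
(5, 0, 38) [116. 314.]
(5, 84, 38) [195. 206.]
(5, 84, 46) [194. 194.]
(5, 84, 55) [193. 180.]
(5, 84, 64) [193. 166.]
(10, 89, 55) [207. 177.]
(-1, -26, 41.5) [ 78. 341.]
(-1, 26, 42) [130. 270.]
(48, 0, 32) [198. 350.]
(5, 38, 38) [153. 264.]
(5, 60, 38) [173. 235.]
```

The scene crop shows the knob at about (207,187) and the finger tips hovering above it at about (190,125). The fingers close along the bolt, so the x error is harmless. I'll descend.

```bash
python3 -m creep '{"slide":[[-0.002,0.001,0.01],[0,0,0.012],[0,0,0.012],[0,0,0.012],[0,0,0.008],[0,0,0.006],[0,0,0.004],[0,0,0.003],[0,0,0.002],[0,0,0.002],[0,0,0],[0,0,0]],"turn":[[0,0,0],[0,0,0],[0,0,0],[0,0,0],[0,0,0],[0,0,0],[0,0,0],[0,0,0],[0,0,0],[0,0,0],[0,0,0],[0,0,0]]}'
python3 rel.py
python3 - <<'E'
from h import *
a=r.snapshot("scene")["color"][:,:,::-1]
cv2.imwrite("pics/c3.png",cv2.resize(a[160:260,260:360],(600,600),interpolation=cv2.INTER_CUBIC))
E
```

```text
t: 4.75
tcp_pos: [0.5478, 0.2818, 0.0531]
orientation: [0.0, 0.483, 0.876, 0.0]
wrist_force: [0.6, 0.6, -0.1]
opening: 0.0449
grip_force: 0.0
t 4.75 TCP loader [ 9.4 86.7 53.1] toolx deg 122.28533340436302 tilt [0.0003 0.0001] f [ 0.6  0.6 -0.1] op 0.0449 grip 0.0
```

View pics/c3.png

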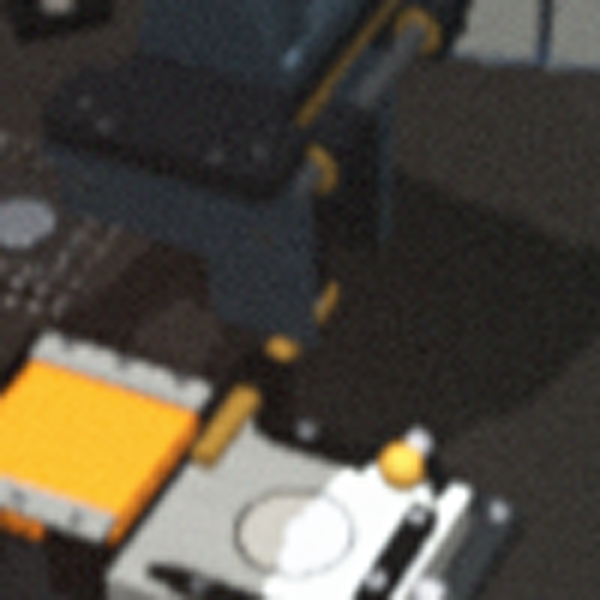

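The near finger stands over the bar, which shows at (283,348) and again beyond it at (328,295). Closing now.

```bash
python3 -m creep '{"slide":[[0,0,0],[0,0,0],[0,0,0],[0,0,0],[0,0,0],[0,0,0],[0,0,0],[0,0,0]],"turn":[[0,0,0],[0,0,0],[0,0,0],[0,0,0],[0,0,0],[0,0,0],[0,0,0],[0,0,0]]}' 0 15; python3 rel.py
```

```text
t: 5.47
tcp_pos: [0.5479, 0.2818, 0.053]
orientation: [0.0, 0.483, 0.876, 0.0]
wrist_force: [0.7, 3.3, 0.9]
opening: 0.011
grip_force: 15.0
t 5.47 TCP loader [ 9.4 86.8 53. ] toolx deg 122.28491592834638 tilt [0.0003 0.0002] f [0.7 3.3 0.9] op 0.011 grip 15.0
```

```bash
python3 -m creep '{"slide":[[0,0.002,0],[0,0.004,0],[0,0.005,0],[0,0.005,0],[0,0.005,0],[0,0.005,0],[0,0.004,0],[0,0.003,0],[0,0.002,0],[0,0.001,0],[0,0,0],[0,0,0]],"turn":[[0,0,0],[0,0,0],[0,0,0],[0,0,0],[0,0,0],[0,0,0],[0,0,0],[0,0,0],[0,0,0],[0,0,0],[0,0,0],[0,0,0]]}'; python3 rel.py
```

```text
t: 6.47
tcp_pos: [0.578, 0.3007, 0.0529]
orientation: [-0.0, 0.483, 0.876, -0.0]
wrist_force: [-0.3, -5.3, 5.4]
opening: 0.0112
grip_force: 15.0
t 6.47 TCP loader [  9.7 122.3  52.9] toolx deg 122.28571228708785 tilt [-0.0004 -0.0005] f [-0.3 -5.3  5.4] op 0.0112 grip 15.0
```

```bash
python3 -m creep '{"slide":[[0,0.001,0],[0,0.001,0],[0,0.001,0],[0,0,0],[0,0,0]],"turn":[[0,0,0],[0,0,0],[0,0,0],[0,0,0],[0,0,0]]}'; python3 rel.py
```

```text
t: 6.88
tcp_pos: [0.5779, 0.3012, 0.0522]
orientation: [-0.002, 0.483, 0.876, -0.003]
wrist_force: [-11.7, -10.5, 9.3]
opening: 0.0113
grip_force: 15.0
t 6.88 TCP loader [  9.1 122.5  52.2] toolx deg 122.2910674199494 tilt [-0.0055 -0.0027] f [-11.7 -10.5   9.3] op 0.0113 grip 15.0
```

```bash
python3 -m creep '{"slide":[[0,-0.001,0],[0,-0.001,0],[0,0,0],[0,0,0],[0,0,0],[0,0,0],[0,0,-0.01],[0,0,-0.015],[0,0,-0.015],[0,0,-0.01],[0,0,0],[0,0,0]],"turn":[[0,0,0],[0,0,0],[0,0,0],[0,0,0],[0,0,0],[0,0,0],[0,0,0],[0,0,0],[0,0,0],[0,0,0],[0,0,0],[0,0,0]]}' 0.04; python3 rel.py
python3 - <<'E'
from h import *
a=r.snapshot("scene")["color"][:,:,::-1];cv2.imwrite("pics/full4.png",a)
cv2.imwrite("pics/c4.png",cv2.resize(a[180:280,230:350],(720,600),interpolation=cv2.INTER_CUBIC))
E
```

```text
t: 7.88
tcp_pos: [0.5793, 0.3016, 0.1035]
orientation: [0.0, 0.483, 0.876, 0.0]
wrist_force: [0.5, -0.2, -0.2]
opening: 0.0399
grip_force: 0.0
t 7.88 TCP loader [  9.5 123.9 103.5] toolx deg 122.28758477875091 tilt [0.0011 0.0005] f [ 0.5 -0.2 -0.2] op 0.0399 grip 0.0
```

View pics/c4.png

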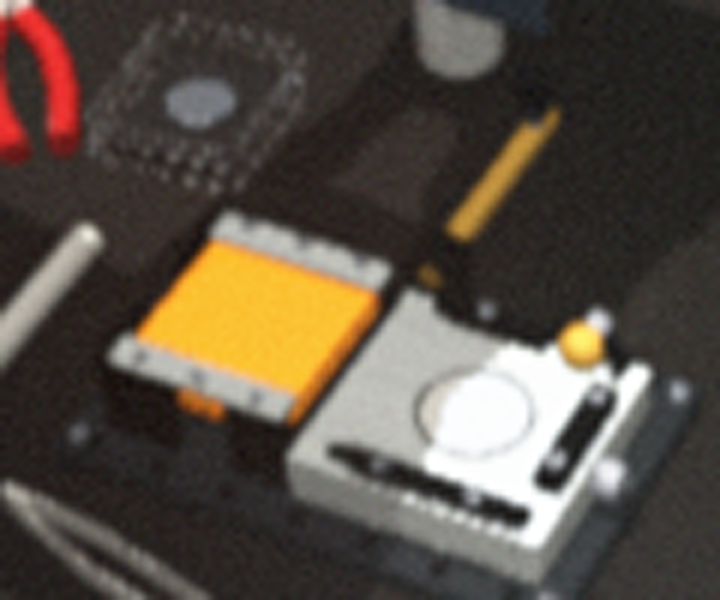

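The bolt is drawn out: its tip is at (430,275), inside its guide, and the mouth is clear. Now over the plate with the fingers shut.

```bash
python3 -m creep '{"slide":[[0.005,-0.015,0],[0.005,-0.015,0],[0.005,-0.016,0],[0.005,-0.016,0],[0.005,-0.016,0],[0.005,-0.016,0],[0.005,-0.015,0],[0.0055,-0.015,0],[0,0,0.015],[0,0,0.015],[0,0,0.013],[0,0,0]],"turn":[[0,0,-0.0026],[0,0,0],[0,0,0],[0,0,0],[0,0,0],[0,0,0],[0,0,0],[0,0,0],[0,0,0],[0,0,0],[0,0,0],[0,0,0]]}' 0 10; python3 rel.py
python3 -m creep '{"slide":[[0,0,0.004],[0,0,0.003],[0,0,0.002],[0,0,0.001],[0,0,0],[0,0,0]],"turn":[[0,0,0],[0,0,0],[0,0,0],[0,0,0],[0,0,0],[0,0,0]]}'; python3 rel.py
```

```text
t: 8.93
tcp_pos: [0.451, 0.2684, 0.0574]
orientation: [-0.001, 0.481, 0.876, -0.002]
wrist_force: [-1.0, -1.5, -0.2]
opening: 0.0007
grip_force: 0.0
t 8.93 TCP loader [-31.3  -2.2  57.4] toolx deg 122.43619281375517 tilt [-0.0039 -0.0018] f [-1.  -1.5 -0.2] op 0.0007 grip 0.0
t: 9.43
tcp_pos: [0.4527, 0.2693, 0.0502]
orientation: [0.0, 0.482, 0.876, 0.0]
wrist_force: [0.4, 0.3, -0.2]
opening: 0.0005
grip_force: 0.0
t 9.43 TCP loader [-31.1  -0.2  50.2] toolx deg 122.43173658868409 tilt [0.0003 0.0002] f [ 0.4  0.3 -0.2] op 0.0005 grip 0.0
```

```bash
python3 -m creep '{"slide":[[0,0,0.002],[0,0,0.002],[0,0,0.002],[0,0,0.001],[0,0,0.0007],[0,0,0],[0,0,0]],"turn":[[0,0,0],[0,0,0],[0,0,0],[0,0,0],[0,0,0],[0,0,0],[0,0,0]]}'; python3 rel.py
python3 -m creep '{"slide":[[0,0,0.0007],[0,0,0],[0,0,0],[0,0,0]],"turn":[[0,0,0],[0,0,0],[0,0,0],[0,0,0]]}'; python3 rel.py
```

```text
t: 10.02
tcp_pos: [0.4526, 0.2692, 0.0422]
orientation: [-0.0, 0.481, 0.876, -0.0]
wrist_force: [0.3, 0.8, -0.4]
opening: 0.0007
grip_force: 0.0
t 10.02 TCP loader [-31.1  -0.4  42.2] toolx deg 122.4362353272449 tilt [-0.0001 -0.    ] f [ 0.3  0.8 -0.4] op 0.0007 grip 0.0
t: 10.35
tcp_pos: [0.4527, 0.2693, 0.0417]
orientation: [0.0, 0.481, 0.876, 0.0]
wrist_force: [-0.8, 0.2, 4.6]
opening: 0.0007
grip_force: 2.3
t 10.35 TCP loader [-31.1  -0.3  41.7] toolx deg 122.43858143052441 tilt [0.0003 0.0001] f [-0.8  0.2  4.6] op 0.0007 grip 2.3
```

```bash
python3 -m creep '{"slide":[[-0.001,0,0],[-0.002,0,0],[-0.002,0,0],[-0.002,0,0],[-0.002,0,0],[-0.001,0,0],[0,0,0]],"turn":[[0,0,0],[0,0,0],[0,0,0],[0,0,0],[0,0,0],[0,0,0],[0,0,0]]}'; python3 rel.py
python3 - <<'E'
from h import *
p=r.snapshot("scene");a=p["color"][:,:,::-1]
cv2.imwrite("pics/c5.png",cv2.resize(a[180:280,230:350],(720,600),interpolation=cv2.INTER_CUBIC))
E
```

```text
t: 10.93
tcp_pos: [0.4582, 0.2605, 0.0415]
orientation: [0.0, 0.482, 0.876, -0.0]
wrist_force: [0.5, -0.1, 4.9]
opening: 0.0001
grip_force: 2.4
t 10.93 TCP loader [-20.7  -0.3  41.5] toolx deg 122.42406915170045 tilt [ 0.0001 -0.0001] f [ 0.5 -0.1  4.9] op 0.0001 grip 2.4
```

View pics/c5.png

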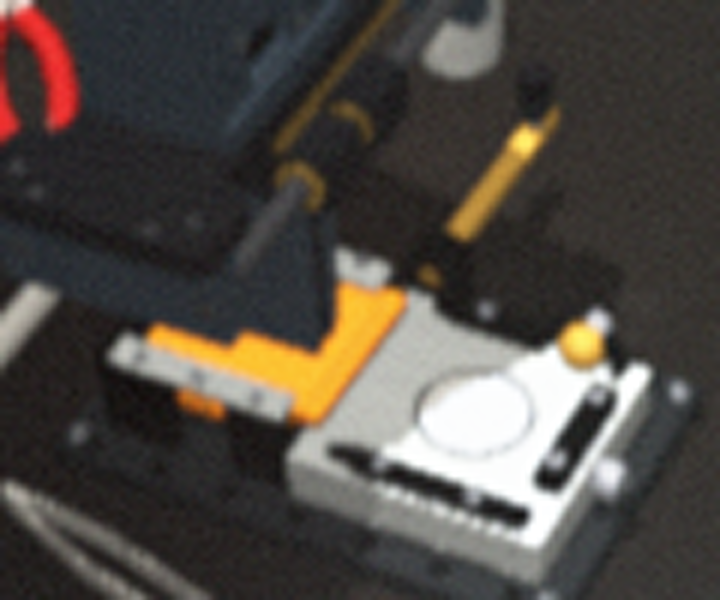

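The plate follows: its front edge has moved from about (297,418) to (325,425), over the sill. Continuing.

```bash
python3 -m creep '{"slide":[[-0.001,0,0],[-0.002,0,0],[-0.002,0,0],[-0.002,0,0],[-0.002,0,0],[-0.001,0,0],[0,0,0]],"turn":[[0,0,0],[0,0,0],[0,0,0],[0,0,0],[0,0,0],[0,0,0],[0,0,0]]}'; python3 rel.py
```

```text
t: 11.57
tcp_pos: [0.4635, 0.2521, 0.0415]
orientation: [0.0, 0.482, 0.876, -0.0]
wrist_force: [0.3, 0.0, 4.2]
opening: 0.0005
grip_force: 2.4
t 11.57 TCP loader [-10.8  -0.4  41.5] toolx deg 122.42103906287932 tilt [ 0.     -0.0001] f [0.3 0.  4.2] op 0.0005 grip 2.4
```

```bash
python3 -m creep '{"slide":[[-0.001,0,0],[-0.002,0,0],[-0.002,0,0],[-0.001,0,0],[0,0,0]],"turn":[[0,0,0],[0,0,0],[0,0,0],[0,0,0],[0,0,0]]}'; python3 rel.py
```

```text
t: 11.98
tcp_pos: [0.4667, 0.247, 0.0415]
orientation: [0.0, 0.482, 0.876, -0.0]
wrist_force: [0.4, 0.0, 4.4]
opening: 0.0006
grip_force: 2.4
t 11.98 TCP loader [-4.8 -0.4 41.5] toolx deg 122.42373942292947 tilt [ 0.     -0.0001] f [0.4 0.  4.4] op 0.0006 grip 2.4
```

```bash
python3 -m creep '{"slide":[[-0.001,0,0],[-0.002,0,0],[-0.002,0,0],[-0.001,0,0],[0,0,0]],"turn":[[0,0,0],[0,0,0],[0,0,0],[0,0,0],[0,0,0]]}'; python3 rel.py
```

```text
t: 12.4
tcp_pos: [0.4699, 0.242, 0.0415]
orientation: [0.0, 0.482, 0.876, -0.0]
wrist_force: [0.4, -1.0, 4.8]
opening: 0.0003
grip_force: 2.4
t 12.4 TCP loader [ 1.2 -0.4 41.5] toolx deg 122.42425051384741 tilt [ 0.0001 -0.0001] f [ 0.4 -1.   4.8] op 0.0003 grip 2.4
```

```bash
python3 -m creep '{"slide":[[-0.001,0,0],[-0.002,0,0],[-0.002,0,0],[-0.001,0,0],[0,0,0]],"turn":[[0,0,0],[0,0,0],[0,0,0],[0,0,0],[0,0,0]]}'; python3 rel.py
```

```text
t: 12.82
tcp_pos: [0.4731, 0.2369, 0.0415]
orientation: [0.0, 0.482, 0.876, -0.0]
wrist_force: [0.6, -0.8, 4.0]
opening: -0.0001
grip_force: 2.4
t 12.82 TCP loader [ 7.2 -0.4 41.5] toolx deg 122.42599320487558 tilt [ 0.     -0.0001] f [ 0.6 -0.8  4. ] op -0.0001 grip 2.4
```

```bash
python3 -m creep '{"slide":[[-0.001,0,0],[-0.002,0,0],[-0.002,0,0],[-0.001,0,0],[0,0,0]],"turn":[[0,0,0],[0,0,0],[0,0,0],[0,0,0],[0,0,0]]}'; python3 rel.py
```

```text
t: 13.23
tcp_pos: [0.4764, 0.2318, 0.0415]
orientation: [0.0, 0.482, 0.876, -0.0]
wrist_force: [0.0, -0.2, 4.3]
opening: 0.0004
grip_force: 2.2
t 13.23 TCP loader [13.2 -0.4 41.5] toolx deg 122.42356835111886 tilt [ 0.     -0.0001] f [ 0.  -0.2  4.3] op 0.0004 grip 2.2
```

```bash
python3 -m creep '{"slide":[[-0.001,0,0],[-0.002,0,0.0003],[-0.001,0,0.0003],[0,0,0]],"turn":[[0,0,0],[0,0,0],[0,0,0],[0,0,0]]}'; python3 rel.py
```

```text
t: 13.57
tcp_pos: [0.4785, 0.2285, 0.0409]
orientation: [0.0, 0.482, 0.876, -0.0]
wrist_force: [0.3, 0.0, 4.6]
opening: 0.0007
grip_force: 2.7
t 13.57 TCP loader [17.2 -0.4 40.9] toolx deg 122.42964314626033 tilt [ 0.0001 -0.0001] f [0.3 0.  4.6] op 0.0007 grip 2.7
```

```bash
python3 -m creep '{"slide":[[-0.001,0,0],[-0.002,0,0.0003],[-0.001,0,0.0003],[0,0,0]],"turn":[[0,0,0],[0,0,0],[0,0,0],[0,0,0]]}'; python3 rel.py
```

```text
t: 13.9
tcp_pos: [0.4807, 0.2252, 0.0404]
orientation: [0.0, 0.482, 0.876, 0.0]
wrist_force: [0.1, -0.2, 6.3]
opening: 0.0004
grip_force: 3.1
t 13.9 TCP loader [21.2 -0.3 40.4] toolx deg 122.42940090260919 tilt [0.0003 0.    ] f [ 0.1 -0.2  6.3] op 0.0004 grip 3.1
```

```bash
python3 -m creep '{"slide":[[-0.001,0,0],[-0.002,0,0.0003],[-0.001,0,0.0003],[0,0,0]],"turn":[[0,0,0],[0,0,0],[0,0,0],[0,0,0]]}'; python3 rel.py
python3 - <<'E'
from h import *
p=r.snapshot("scene");a=p["color"][:,:,::-1]
cv2.imwrite("pics/c6.png",cv2.resize(a[180:280,230:350],(720,600),interpolation=cv2.INTER_CUBIC))
E
```

```text
t: 14.23
tcp_pos: [0.483, 0.2219, 0.0399]
orientation: [0.0, 0.482, 0.876, 0.0]
wrist_force: [-0.5, -0.5, 8.6]
opening: 0.0003
grip_force: 4.2
t 14.23 TCP loader [25.2 -0.2 39.9] toolx deg 122.42757591088463 tilt [0.0005 0.0002] f [-0.5 -0.5  8.6] op 0.0003 grip 4.2
```

View pics/c6.png

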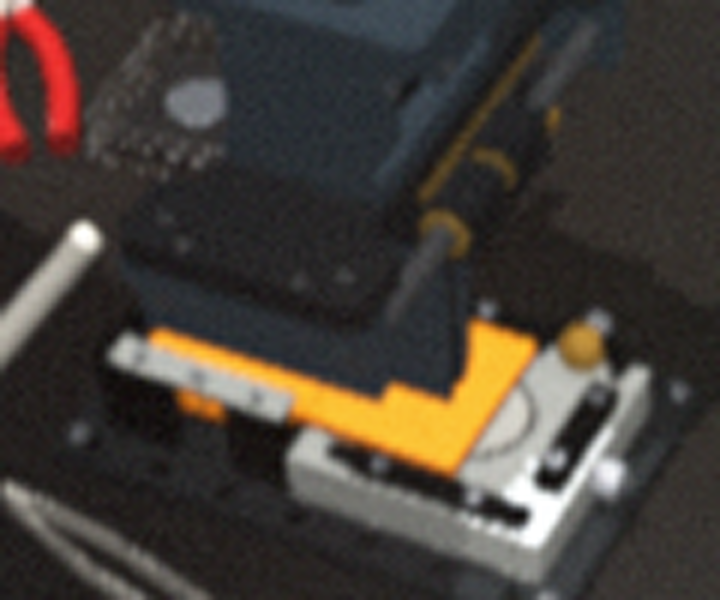

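The plate bridges the mouth; its front edge is at (455,472)–(535,345), still with the finger and between the rails.

```bash
python3 -m creep '{"slide":[[-0.001,0,0],[-0.002,0,0],[-0.001,0,0],[0,0,0]],"turn":[[0,0,0],[0,0,0],[0,0,0],[0,0,0]]}'; python3 rel.py
```

```text
t: 14.62
tcp_pos: [0.4851, 0.2185, 0.0399]
orientation: [0.0, 0.482, 0.876, 0.0]
wrist_force: [0.5, -0.3, 7.3]
opening: 0.0006
grip_force: 3.1
t 14.62 TCP loader [29.2 -0.2 39.9] toolx deg 122.43014013765956 tilt [0.0005 0.0001] f [ 0.5 -0.3  7.3] op 0.0006 grip 3.1
```

```bash
python3 -m creep '{"slide":[[-0.001,0,0],[-0.001,0,0],[-0.001,0,0],[0,0,0]],"turn":[[0,0,0],[0,0,0],[0,0,0],[0,0,0]]}'; python3 rel.py
```

```text
t: 14.95
tcp_pos: [0.4866, 0.2159, 0.0398]
orientation: [0.0, 0.481, 0.876, 0.0]
wrist_force: [-0.1, -0.5, 4.8]
opening: 0.0009
grip_force: 2.5
t 14.95 TCP loader [32.1 -0.3 39.8] toolx deg 122.4338517047067 tilt [ 0.0002 -0.    ] f [-0.1 -0.5  4.8] op 0.0009 grip 2.5
```

```bash
python3 -m creep '{"slide":[[-0.001,0,0.0003],[-0.001,0,0.0003],[-0.001,0,0],[0,0,0]],"turn":[[0,0,0],[0,0,0],[0,0,0],[0,0,0]]}'; python3 rel.py
```

```text
t: 15.28
tcp_pos: [0.4879, 0.2133, 0.0389]
orientation: [-0.0, 0.482, 0.876, -0.0]
wrist_force: [-0.2, 0.0, 0.4]
opening: 0.0007
grip_force: 0.0
t 15.28 TCP loader [35.1 -0.6 38.9] toolx deg 122.42856442675165 tilt [-0.0004 -0.0002] f [-0.2  0.   0.4] op 0.0007 grip 0.0
```

```bash
python3 -m creep '{"slide":[[0,0,0.0005],[0,0,0],[0,0,0]],"turn":[[0,0,0],[0,0,0],[0,0,0]]}'; python3 rel.py
```

```text
t: 15.53
tcp_pos: [0.4882, 0.2135, 0.0388]
orientation: [0.0, 0.481, 0.876, 0.0]
wrist_force: [-0.7, -0.7, 5.7]
opening: 0.0003
grip_force: 3.1
t 15.53 TCP loader [35.  -0.3 38.8] toolx deg 122.43784439131122 tilt [ 0.0004 -0.    ] f [-0.7 -0.7  5.7] op 0.0003 grip 3.1
```

```bash
python3 -m creep '{"slide":[[0,0,0.0005],[0,0,0],[-0.001,0,0],[-0.001,0,0],[-0.002,0,0],[-0.001,0,0],[0,0,0]],"turn":[[0,0,0],[0,0,0],[0,0,0],[0,0,0],[0,0,0],[0,0,0],[0,0,0]]}'; python3 rel.py
```

```text
t: 16.12
tcp_pos: [0.4909, 0.2093, 0.0388]
orientation: [0.0, 0.482, 0.876, 0.0]
wrist_force: [-2.6, -1.4, 16.9]
opening: 0.0006
grip_force: 8.4
t 16.12 TCP loader [40.  -0.2 38.8] toolx deg 122.42742139297134 tilt [0.0007 0.0003] f [-2.6 -1.4 16.9] op 0.0006 grip 8.4
```

```bash
python3 -m creep '{"slide":[[-0.001,0,0],[-0.001,0,0],[-0.001,0,0],[-0.001,0,0],[0,0,0]],"turn":[[0,0,0],[0,0,0],[0,0,0],[0,0,0],[0,0,0]]}'; python3 rel.py
```

```text
t: 16.53
tcp_pos: [0.493, 0.206, 0.0388]
orientation: [0.0, 0.482, 0.876, 0.0]
wrist_force: [-4.2, -0.3, 17.1]
opening: 0.0004
grip_force: 8.5
t 16.53 TCP loader [43.9 -0.2 38.8] toolx deg 122.43143763559347 tilt [0.0006 0.0003] f [-4.2 -0.3 17.1] op 0.0004 grip 8.5
```

```bash
python3 -m creep '{"slide":[[-0.001,0,0],[-0.001,0,0],[-0.001,0,0],[-0.0005,0,0],[0,0,0]],"turn":[[0,0,0],[0,0,0],[0,0,0],[0,0,0],[0,0,0]]}'; python3 rel.py
```

```text
t: 16.95
tcp_pos: [0.4948, 0.203, 0.0388]
orientation: [0.0, 0.482, 0.876, 0.0]
wrist_force: [-3.6, 0.4, 18.0]
opening: 0.0006
grip_force: 8.7
t 16.95 TCP loader [47.4 -0.3 38.8] toolx deg 122.43215842607087 tilt [0.0005 0.0003] f [-3.6  0.4 18. ] op 0.0006 grip 8.7
```

```bash
python3 -m creep '{"slide":[[-0.001,0,0],[-0.001,0,0],[0,0,0]],"turn":[[0,0,0],[0,0,0],[0,0,0]]}'; python3 rel.py
```

```text
t: 17.2
tcp_pos: [0.4958, 0.2013, 0.0388]
orientation: [0.0, 0.481, 0.876, 0.0]
wrist_force: [-4.1, -0.9, 16.4]
opening: 0.0007
grip_force: 8.7
t 17.2 TCP loader [49.4 -0.3 38.8] toolx deg 122.43430005058693 tilt [0.0005 0.0002] f [-4.1 -0.9 16.4] op 0.0007 grip 8.7
```

```bash
python3 -m creep '{"slide":[[-0.001,0,0],[-0.001,0,0],[0,0,0]],"turn":[[0,0,0],[0,0,0],[0,0,0]]}'; python3 rel.py
```

```text
t: 17.45
tcp_pos: [0.4969, 0.1998, 0.0388]
orientation: [0.0, 0.482, 0.876, 0.0]
wrist_force: [-3.6, 1.1, 16.0]
opening: 0.0005
grip_force: 8.3
t 17.45 TCP loader [51.3 -0.2 38.8] toolx deg 122.42645883112745 tilt [0.0006 0.0005] f [-3.6  1.1 16. ] op 0.0005 grip 8.3
```

```bash
python3 -m creep '{"slide":[[-0.001,0,0],[-0.001,0,0],[0,0,0]],"turn":[[0,0,0],[0,0,0],[0,0,0]]}'; python3 rel.py
```

```text
t: 17.7
tcp_pos: [0.4982, 0.1983, 0.0388]
orientation: [0.0, 0.482, 0.876, 0.001]
wrist_force: [-2.9, 2.5, 15.0]
opening: 0.0007
grip_force: 7.8
t 17.7 TCP loader [53.2  0.1 38.8] toolx deg 122.42825083006821 tilt [0.0009 0.0008] f [-2.9  2.5 15. ] op 0.0007 grip 7.8
```

```bash
python3 -m creep '{"slide":[[-0.001,0,0],[-0.001,0,0],[0,0,0]],"turn":[[0,0,0],[0,0,0],[0,0,0]]}'; python3 rel.py;  python3 - <<'E'
from h import *
p=r.snapshot("scene");a=p["color"][:,:,::-1]
cv2.imwrite("pics/c7.png",cv2.resize(a[180:280,230:350],(720,600),interpolation=cv2.INTER_CUBIC))
E
```

```text
t: 17.95
tcp_pos: [0.4994, 0.1966, 0.0388]
orientation: [0.0, 0.482, 0.876, 0.001]
wrist_force: [-3.2, 2.3, 15.4]
opening: 0.0005
grip_force: 7.6
t 17.95 TCP loader [55.3  0.1 38.8] toolx deg 122.42676220287437 tilt [0.001  0.0008] f [-3.2  2.3 15.4] op 0.0005 grip 7.6
```

View pics/c7.png

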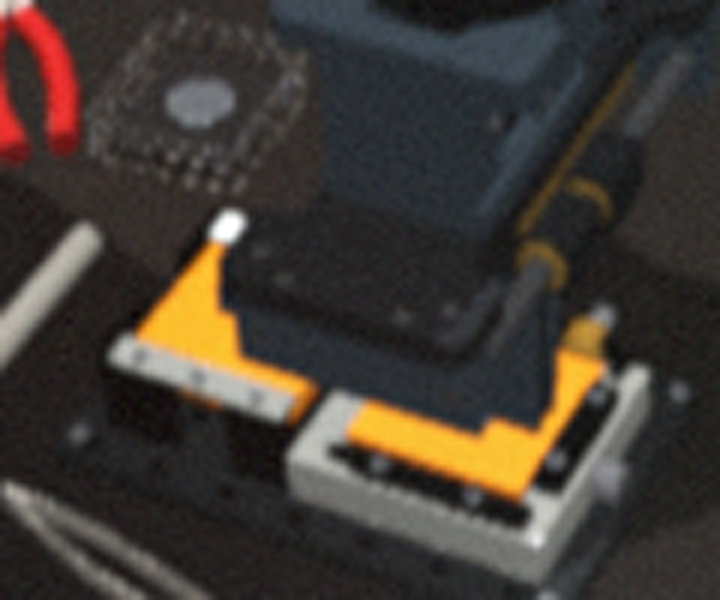

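The plate's front edge is at (522,497)–(605,370), right at the end stop, and the second plate has risen. I'll push once more, a bit firmer, to be sure, then check numerically with the arm clear.

```bash
python3 -m creep '{"slide":[[0,0,0.0003],[0,0,0],[-0.001,0,0],[-0.001,0,0],[0,0,0]],"turn":[[0,0,0],[0,0,0],[0,0,0],[0,0,0],[0,0,0]]}'; python3 rel.py
```

```text
t: 18.42
tcp_pos: [0.5005, 0.1951, 0.0388]
orientation: [0.0, 0.482, 0.876, 0.001]
wrist_force: [-4.4, 4.2, 20.8]
opening: 0.0006
grip_force: 10.5
t 18.42 TCP loader [57.1  0.3 38.8] toolx deg 122.42188011765424 tilt [0.0014 0.0011] f [-4.4  4.2 20.8] op 0.0006 grip 10.5
```

```bash
python3 -m creep '{"slide":[[0,0,-0.002],[0,0,-0.01],[0,0,-0.02],[0,0,-0.02],[0,0.02,-0.02],[0,0.025,0],[0,0.025,0],[0,0.03,0],[0,0.025,0],[0,0,0]],"turn":[[0,0,0],[0,0,0],[0,0,0],[0,0,0],[0,0,0],[0,0,0],[0,0,0],[0,0,0],[0,0,0],[0,0,0]]}' 0.045
python3 - <<'E'
from rel import *
st()
p=r.snapshot("scene");cv2.imwrite("pics/s8.png",p["color"][:,:,::-1])
R=dict(p);q=np.array(p["rotation"]);P=dict(p,rotation=Ro.from_quat(np.r_[q[1:],q[0]]).as_matrix())
hsv=cv2.cvtColor(p["color"],cv2.COLOR_RGB2HSV)
m=((hsv[...,0]>8)&(hsv[...,0]<30)&(hsv[...,1]>150)&(hsv[...,2]>120)).astype(np.uint8)
m[:180]=0;m[290:]=0;m[:,:230]=0;m[:,360:]=0
n,l,stt,c=cv2.connectedComponentsWithStats(m)
for i in range(1,n):
    if stt[i,4]>20:
        pts=np.argwhere(l==i)[:,::-1].astype(np.float32);b=cv2.boxPoints(cv2.minAreaRect(pts))
        print(stt[i].tolist(),c[i].round(1),[ (L(onz(P,(y,x),.0385))).tolist() for x,y in b])
for th in("top_plate_centre","seat"):
    print(th,[(np.round(a["location"],1).tolist(),round(a["score"],2)) for a in r.landmark_of(p,th)[:4]])
def W(X):
    cc,s=np.cos(v[2]),np.sin(v[2]);X=np.array(X)/1000;return np.array([v[0]+cc*X[0]-s*X[1],v[1]+s*X[0]+cc*X[1],X[2]])
for X in[(48,0,35),(18,30,38),(18,-30,38),(78,30,38),(78,-30,38)]: print(X,proj(P,W(X)).round(1))
# amber profile along the loader's x at three y, height of plate top
for y in(-20,-10,0,10):
    xs=np.arange(5,90,1.0);row=[]
    for x in xs:
        u=proj(P,W((x,y,38))).round().astype(int);row.append(m[u[1],u[0]])
    row=np.array(row);print(y,"amber from",xs[row>0].min() if row.any() else None,"to",xs[row>0].max() if row.any() else None)
E
```

```text
t: 19.25
tcp_pos: [0.6092, 0.2637, 0.1105]
orientation: [0.001, 0.481, 0.877, 0.001]
wrist_force: [-1.2, -0.2, -0.9]
opening: 0.0451
grip_force: 0.0
t 19.25 TCP loader [ 57.6 128.8 110.5] toolx deg 122.46173405349724 tilt [0.0032 0.0012] f [-1.2 -0.2 -0.9] op 0.0451 grip 0.0
[305, 199, 18, 21, 99] [312.5 209.4] [[4.7, 63.4, 38.5], [3.6, 133.1, 38.5], [15.1, 128.4, 38.5], [15.8, 59.4, 38.5]]
[253, 220, 40, 30, 617] [273.1 232.7] [[-63.0, -21.1, 38.5], [-73.2, 40.7, 38.5], [1.4, 24.2, 38.5], [8.0, -34.8, 38.5]]
[287, 232, 43, 32, 824] [308.9 246.7] [[19.0, -36.7, 38.5], [-0.6, 41.4, 38.5], [73.1, 39.9, 38.5], [88.0, -36.2, 38.5]]
top_plate_centre [([369.6, 366.0], 0.97), ([302.3, 385.4], 0.79), ([247.9, 308.8], 0.68)]
seat [([248.1, 308.1], 0.94)]
(48, 0, 35) [309.5 246.4]
(18, 30, 38) [302.3 230.4]
(18, -30, 38) [287.7 251.1]
(78, 30, 38) [330.8 239.5]
(78, -30, 38) [317.1 261. ]
-20 amber from 18.0 to 78.0
-10 amber from 18.0 to 77.0
0 amber from 18.0 to 78.0
10 amber from 18.0 to 78.0
```

The plate spans x 18–78 mm in the loader frame, which is exactly home, and the finger was slipping on it against the stop. Now back to the knob.

```bash
python3 -m creep '{"slide":[[0.012,-0.001,0],[0.012,-0.001,0],[0.012,-0.001,0],[0.012,-0.001,0],[0,-0.001,0],[0,0,0],[0,0,0]],"turn":[[0,0,0],[0,0,0],[0,0,0],[0,0,0],[0,0,0],[0,0,0],[0,0,0]]}'
python3 - <<'E'
from rel import *
st();p=snap("scene")
hsv=cv2.cvtColor(p["color"],cv2.COLOR_RGB2HSV)
m=((hsv[...,0]>8)&(hsv[...,0]<30)&(hsv[...,1]>150)&(hsv[...,2]>120))
def W(X):
    cc,s=np.cos(v[2]),np.sin(v[2]);X=np.array(X)/1000;return np.array([v[0]+cc*X[0]-s*X[1],v[1]+s*X[0]+cc*X[1],X[2]])
o=cv2.imread("pics/scene0.png")[:,:,::-1];h0=cv2.cvtColor(np.ascontiguousarray(o),cv2.COLOR_RGB2HSV)
m0=((h0[...,0]>8)&(h0[...,0]<30)&(h0[...,1]>150)&(h0[...,2]>120))
for M in(m0,m):
  for y in(-15,0):
    xs=np.arange(-75,12,1.0);row=np.array([M[tuple(proj(p,W((x,y,41.5))).round().astype(int)[::-1])] for x in xs])
    print(y,xs[row].min(),xs[row].max())
E
```

```text
t: 19.98
tcp_pos: [0.5754, 0.2996, 0.1099]
orientation: [0.0, 0.481, 0.877, 0.0]
wrist_force: [0.1, 0.5, -0.2]
opening: 0.0454
grip_force: 0.0
t 19.98 TCP loader [  9.2 119.6 109.9] toolx deg 122.46774731801864 tilt [ 0.0002 -0.0001] f [ 0.1  0.5 -0.2] op 0.0454 grip 0.0
-15 -61.0 3.0
0 -61.0 3.0
-15 -61.0 3.0
0 -61.0 3.0
```

The second plate is exactly where the top one was. Descend on the knob and grip.

```bash
python3 -m creep '{"slide":[[0,0.003,0.01],[0,0,0.012],[0,0,0.012],[0,0,0.008],[0,0,0.006],[0,0,0.004],[0,0,0.003],[0,0,0.002],[0,0,0],[0,0,0]],"turn":[[0,0,0],[0,0,0],[0,0,0],[0,0,0],[0,0,0],[0,0,0],[0,0,0],[0,0,0],[0,0,0],[0,0,0]]}'; python3 rel.py
python3 -m creep '{"slide":[[0,0,0],[0,0,0],[0,0,0],[0,0,0],[0,0,0],[0,0,0],[0,0,0],[0,0,0]],"turn":[[0,0,0],[0,0,0],[0,0,0],[0,0,0],[0,0,0],[0,0,0],[0,0,0],[0,0,0]]}' 0 15; python3 rel.py
```

```text
t: 20.87
tcp_pos: [0.5783, 0.3011, 0.0531]
orientation: [0.0, 0.481, 0.876, 0.0]
wrist_force: [0.1, -0.9, -0.6]
opening: 0.045
grip_force: 0.0
t 20.87 TCP loader [  9.5 122.8  53.1] toolx deg 122.43405099014464 tilt [0.0004 0.0002] f [ 0.1 -0.9 -0.6] op 0.045 grip 0.0
t: 21.53
tcp_pos: [0.5779, 0.3009, 0.0529]
orientation: [-0.0, 0.481, 0.876, -0.0]
wrist_force: [-2.7, -1.7, 2.8]
opening: 0.0114
grip_force: 15.0
t 21.53 TCP loader [  9.4 122.4  52.9] toolx deg 122.43788841688364 tilt [-0.0003 -0.0002] f [-2.7 -1.7  2.8] op 0.0114 grip 15.0
```

```bash
python3 -m creep '{"slide":[[0,-0.002,0],[0,-0.004,0],[0,-0.005,0],[0,-0.005,0],[0,-0.005,0],[0,-0.005,0],[0,-0.004,0],[0,-0.003,0],[0,-0.002,0],[0,0,0],[0,0,0]],"turn":[[0,0,0],[0,0,0],[0,0,0],[0,0,0],[0,0,0],[0,0,0],[0,0,0],[0,0,0],[0,0,0],[0,0,0],[0,0,0]]}'; python3 rel.py
python3 -m creep '{"slide":[[0,-0.001,0],[0,-0.001,0],[0,0,0],[0,0,0]],"turn":[[0,0,0],[0,0,0],[0,0,0],[0,0,0]]}'; python3 rel.py
```

```text
t: 22.45
tcp_pos: [0.5478, 0.2821, 0.0528]
orientation: [-0.0, 0.481, 0.876, -0.0]
wrist_force: [-4.0, 3.4, 4.2]
opening: 0.0109
grip_force: 15.0
t 22.45 TCP loader [ 9.2 86.8 52.8] toolx deg 122.43497354323041 tilt [-0.0011 -0.0002] f [-4.   3.4  4.2] op 0.0109 grip 15.0
t: 22.78
tcp_pos: [0.5464, 0.2812, 0.0528]
orientation: [-0.0, 0.481, 0.876, -0.0]
wrist_force: [-2.1, 5.2, 2.7]
opening: 0.0116
grip_force: 15.0
t 22.78 TCP loader [ 9.1 85.2 52.8] toolx deg 122.43610431258114 tilt [-0.0005  0.0001] f [-2.1  5.2  2.7] op 0.0116 grip 15.0
```

Not at the stop yet, since the force along y is small. A little more.

```bash
python3 -m creep '{"slide":[[0,-0.001,0],[0,-0.001,0],[0,0,0],[0,0,0]],"turn":[[0,0,0],[0,0,0],[0,0,0],[0,0,0]]}'; python3 rel.py
```

```text
t: 23.12
tcp_pos: [0.5456, 0.2806, 0.0529]
orientation: [0.0, 0.482, 0.876, 0.001]
wrist_force: [2.3, 8.1, -0.6]
opening: 0.0113
grip_force: 15.0
t 23.12 TCP loader [ 9.2 84.2 52.9] toolx deg 122.43022401437361 tilt [0.001 0.001] f [ 2.3  8.1 -0.6] op 0.0113 grip 15.0
```

Stop reached after 38 mm of travel. Relax, release, retreat and check.

```bash
python3 -m creep '{"slide":[[0,0.0005,0],[0,0,0],[0,0,0],[0,0,0],[0,0,0],[0,0,-0.01],[0,0,-0.015],[0,0,-0.02],[0,0,-0.02],[0,0.015,-0.02],[0,0.02,-0.015],[0,0,0]],"turn":[[0,0,0],[0,0,0],[0,0,0],[0,0,0],[0,0,0],[0,0,0],[0,0,0],[0,0,0],[0,0,0],[0,0,0],[0,0,0],[0,0,0]]}' 0.045
python3 - <<'E'
from rel import *
st();p=snap("scene");cv2.imwrite("pics/s9.png",p["color"][:,:,::-1])
def am(c):
    h=cv2.cvtColor(np.ascontiguousarray(c),cv2.COLOR_RGB2HSV);return (h[...,0]>8)&(h[...,0]<30)&(h[...,1]>120)&(h[...,2]>80)
def W(X):
    cc,s=np.cos(v[2]),np.sin(v[2]);X=np.array(X)/1000;return np.array([v[0]+cc*X[0]-s*X[1],v[1]+s*X[0]+cc*X[1],X[2]])
m=am(p["color"]);m0=am(cv2.imread("pics/scene0.png")[:,:,::-1])
f=lambda M,x,y,z:M[tuple(proj(p,W((x,y,z))).round().astype(int)[::-1])]
for y in(-20,0,10):
    xs=np.arange(14,90,1.);k=np.array([f(m,x,y,38) for x in xs]);print("plate",y,xs[k].min(),xs[k].max())
for M,n in((m0,"start"),(m,"now")):
    ys=np.arange(-10,100,2.);print(n,"bar y",ys[[f(M,9,y,41) for y in ys]])
d=cv2.absdiff(p["color"],np.ascontiguousarray(cv2.imread("pics/scene0.png")[:,:,::-1])).max(2)
for n,(a,b,c,e) in dict(bottle=(290,150,320,195),tissue=(295,285,335,335),box=(240,175,285,215)).items(): print(n,(d[b:e,a:c]>60).mean().round(3))
E
```

```text
t: 24.12
tcp_pos: [0.5791, 0.3011, 0.1572]
orientation: [0.002, 0.481, 0.876, 0.003]
wrist_force: [0.9, 0.6, 0.3]
opening: 0.045
grip_force: 0.0
t 24.12 TCP loader [  9.9 123.5 157.2] toolx deg 122.43845092664931 tilt [0.0071 0.003 ] f [0.9 0.6 0.3] op 0.045 grip 0.0
plate -20 17.0 78.0
plate 0 17.0 78.0
plate 10 16.0 78.0
start bar y [ 8. 10. 12. 14. 16. 18. 20. 22. 24. 26. 28. 30. 32. 34. 36. 38. 40. 42.
 58. 60. 62. 64. 66. 68. 70. 72. 74. 76. 78. 80. 82. 84.]
now bar y [ 0.  2.  4.  6.  8. 10. 12. 14. 16. 18. 20. 22. 24. 26. 28. 30. 32. 34.
 36. 38. 40. 42. 58. 60. 62. 64. 66. 68. 70. 72. 74. 76. 78.]
bottle 0.224
tissue 0.0
box 0.0
```

```bash
python3 -m creep '{"slide":[[0,0,-0.01],[0,0,0],[0,0,0]],"turn":[[0,0,0],[0,0,0],[0,0,0]]}'; python3 -c "
from bench import r
print(r.hand_in())"
```

```text
t: 24.42
tcp_pos: [0.5746, 0.2988, 0.163]
orientation: [-0.0, 0.482, 0.876, -0.0]
wrist_force: [0.3, -0.1, -0.5]
opening: 0.045
grip_force: 0.0
the job is handed in; nothing more can be done
None
```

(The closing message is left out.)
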